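# Restock the slide-top spice case

### The job

Slide the lid of the spice case fully open, stand every empty red-capped pot upright on the brass tray, and stand every full green-capped pot upright, right down, in a bore of the case, one to a bore. Then slide the lid fully home until it clicks over its end ridge, leaving the other things on the counter where they stand.

Things in the scene. Friction and masses are not known exactly. Their poses are not given: they have to be found in the camera images.
- case: pale wooden slide-top case, fixed, x -136 to +145 mm, 184 mm wide (y), 76 mm high; origin on the counter, z up. Far half (+x): open well, x 9 to 113, y -75 to +75 mm, with four pot bores; near half: closed grey deck. The lid runs along x at z 60 mm, held down by grooved side walls (lips' inner edges at y -76 and +76, tops z 76 mm), between end stops at x -126 and +135 mm
- lid: brown wooden sliding lid, 130 mm along the channel (x), 162 mm wide (y), 8 mm thick, 0.2 kg; origin at the centre of its underside, axes as the case's. Play about 1.5 mm each way sideways, 1 mm up and down; it cannot leave the channel and stays level. Origin at case x 67 to 70 mm when fully home and clicked (so it starts), -61 mm when fully open against the near stop
- rib (a point): centre of the brass rib on the middle of the lid, to pinch from above and slide the lid by: 12 mm thick along the channel (lid x), 70 mm long across it (y), 28 mm high; this point is 14 mm below its top, 22 mm above the lid's origin
- ridge_top (a point): top of the brass sprung ridge, 44 mm wide, 2.5 mm above the far ledge at case x 123.5 mm. Over about the last 10 mm to home the lid's rounded front edge must be forced over it (about 5 to 12 N) until it springs up into the groove under the lid; the same force frees the lid on opening. Elsewhere the waxed lid slides easily
- bore0 (a point): centre of the bottom of pot bore 0 (10 mm above the counter, case x 37, y -31 mm): a round bore 33.5 mm wide and 14 mm deep with a small chamfer; its mouth, the well's floor, is 24 mm above the counter. A seated pot's top is at 52 mm, under the lid
- bore1 (a point): centre of the bottom of pot bore 1 (10 mm above the counter, case x 37, y 31 mm): a round bore 33.5 mm wide and 14 mm deep with a small chamfer; its mouth, the well's floor, is 24 mm above the counter. A seated pot's top is at 52 mm, under the lid
- bore2 (a point): centre of the bottom of pot bore 2 (10 mm above the counter, case x 85, y -31 mm): a round bore 33.5 mm wide and 14 mm deep with a small chamfer; its mouth, the well's floor, is 24 mm above the counter. A seated pot's top is at 52 mm, under the lid
- bore3 (a point): centre of the bottom of pot bore 3 (10 mm above the counter, case x 85, y 31 mm): a round bore 33.5 mm wide and 14 mm deep with a small chamfer; its mouth, the well's floor, is 24 mm above the counter. A seated pot's top is at 52 mm, under the lid
- full_0: stout white ceramic spice pot with a green screw cap, 30 mm across and 42 mm tall, heavy-footed, 80 g; origin at the centre of its underside, z up along its axis; full; stands on the counter at the right at first; three or four are present
- full_1: stout white ceramic spice pot with a green screw cap, 30 mm across and 42 mm tall, heavy-footed, 80 g; origin at the centre of its underside, z up along its axis; full; stands on the counter at the right at first; three or four are present
- full_2: stout white ceramic spice pot with a green screw cap, 30 mm across and 42 mm tall, heavy-footed, 80 g; origin at the centre of its underside, z up along its axis; full; stands on the counter at the right at first; three or four are present
- full_3: stout white ceramic spice pot with a green screw cap, 30 mm across and 42 mm tall, heavy-footed, 80 g; origin at the centre of its underside, z up along its axis; full; stands on the counter at the right at first; three or four are present
- empty_0: stout white ceramic spice pot with a red screw cap, 30 mm across and 42 mm tall, heavy-footed, 80 g; origin at the centre of its underside, z up along its axis; empty; stands in bore 1 or bore 2 of the closed case at first; one or two are present
- empty_1: stout white ceramic spice pot with a red screw cap, 30 mm across and 42 mm tall, heavy-footed, 80 g; origin at the centre of its underside, z up along its axis; empty; stands in bore 1 or bore 2 of the closed case at first; one or two are present
- tray: small brass tray lying fixed on the counter at the left, 231 mm (its x) by 141 mm (its y), the rim 14 mm high; origin at the centre of its underside; its flat floor, 222 by 132 mm, lies 2 mm above the counter
- jigger: brass double measure, 44 mm across, 90 mm tall, a bystander; origin under its centre
- salt_cellar: small white salt cellar, 68 mm across, 40 mm tall, a bystander; origin under its centre
- dropper: green dropper bottle with a black cap, 42 mm across, 130 mm tall, a bystander; origin under its centre
- cork: wine cork lying on the counter, 45 mm long, 23 mm thick, a bystander; origin under its centre

How it is judged:
By the outcome, as a careful person would: the job done as asked, in the order asked, and still so for the second after the job is handed in, with the robot touching nothing.
Of empty_0, empty_1 only 1 to 2 are there at a start; the rules pass over those that are not, and their reading is None.
Of full_0, full_1, full_2, full_3 only 3 to 4 are there at a start; the rules pass over those that are not, and their reading is None.
At some moment in a run one of full_0, full_1, full_2, full_3 may be knocked a few centimetres aside while the robot is not near it.
It also fails if it takes over 210 s, if anything falls off the work surface, if the arm or the gripper's body presses on something with over 40 N, if the wrist force passes 120 N, or if a joint passes its speed limit or range.

### The arm

A 6-joint arm with a two-finger parallel gripper is mounted at the origin on a cart in front of the work surface, level with it; the furniture and walls round the work are solid. World frame = base frame: x ahead of the robot, y to its left, z up, the work surface at z = 0. Lengths are in m, angles in degrees, forces in N, time in s.
With the tool pointing down it reaches from about 0.3 to 0.75 m from the base axis. Payload 8.5 kg.
Tool frame: the origin (TCP) lies midway between the tips of the shut fingers; the grasp point (between the pads) lies 19 mm behind it; z points along the fingers, y is the line along which they close (so a half turn about z gives the same grasp; the last joint's range is limited). The gripper opens to 85 mm and grips with 20 to 120 N. Pads are 22 mm wide; open, the fingers measure 114 mm over their backs; the gripper's body (76 mm by 85 mm) begins 54 mm behind the grasp point. The pads swing forward as they close: fully open they stand 13 mm farther back than shut.
Start: joints at [58.482, 21.807, 74.336, -0, 83.858, -12.336], TCP at [0.181, 0.519, 0.231] pointing down, gripper open.
Joint ranges: [-178.18, 178.18], [-50.72, 133.34], [12.68, 142.11], [-81.47, 261.47], [9.98, 163.14], [-165.26, 165.26]. Speed limits (degrees/s): [136.94, 136.94, 180, 180, 180, 180].

### API

Orientations are given as a 3x3 rotation matrix whose columns are the frame's x, y, z axes.
In Python, from rig import env, get_image, close_job gives the robot as it stands.
- The arm moves only by the tool step_arm, never from a script. Its argument "targets" is a list of rows, each a list of 2 entries, a list of its own where there are three numbers: the shift along the tool's x, y, z as a fraction of full scale, then the turn, a rotation vector about the tool's x, y, z as a fraction of full scale. In form: [[[x, y, z], [wx, wy, wz]], ...]. A call has 1 to 10 rows; each row is the pose to reach, as a shift and turn from the pose commanded when the call began, along the tool's axes at that moment; what a row does not reach only later rows make up. Full scale, the value 1, is 0.3 m for a shift and 45 degrees for a turn. A row lasts 1/12 s, in which the tool goes at most 41.7 mm and 7.16 degrees, less where a joint would pass 70% of its speed; a pose out of reach is approached as far as the arm can. A call with a number of a shift or a turn outside -1 to 1 is refused whole. A call with a gripper value outside its range is refused whole. "jaw" is the finger opening in mm, from 0 to 85.4, set as the call begins (left out, the last holds). The fingers move at their own pace and stop on an object; "grip_force" is the grip in N (left out, the last holds). Time passes only in rows, so rows that repeat a pose let the fingers close. It gives the time, the measured TCP pose, the force, the opening and the grip force at its end, in the units of the state.
- env.observe(): the state, without advancing time (a new reading comes with each control period).
- get_image(name): name is "scene" or "top"; returns a dict with "img" (420x560x3 uint8, red, green, blue), "z_map" (420x560 float32, m along the optical axis (not along the pixel's ray), 0 where there is no reading), "intrinsics" (3x3 intrinsics, pixels), "rvec" (rotation vector, rad) and "tvec" (3), from world to camera coordinates, as OpenCV has them. Camera axes: x right, y down, z forward; pixel columns grow to the right and rows downward; lengths in m; the calibration is good to about 2 mm. A picture is of the moment at which its call begins.
- close_job(): hands the job in; it is judged then, once.
The state is a dict: "time_s": time; "q": joint angles; "qvel": joint speeds; "joint_efforts": joint torques, N m; "position": TCP position; "tool_rot": TCP orientation; "ft_force": force on the tool from outside, world axes, zero at the start; "wrist_torque": the same for the moment, N m; "grip_width": finger opening in m; "gripper_force": force on a finger pad.
Only numpy, scipy, OpenCV 4.12 (cv2) and the standard library are available. Lean on these libraries where they do the work, as an engineer would, in place of code of your own. Each camera call takes 0.05 s, during which the arm holds its last target. There are 200 camera calls.

## Working session

There is one attempt and no reset: what is moved stays moved. The work goes in short steps, Python scripts to look and compute and a tool call to move; the robot and the scene stay as the last step left them, time stands still between calls to the robot, and variables do not carry over. Pictures are saved under pics/ and viewed, at most 14 in all, crops included, and the job is handed in when it is done.

Besides the shell and the picture viewer there is one more tool, called after "Emit:" as a command line: name --argument value ..., lists and objects as JSON in quotes. step_arm: Moves the arm, as the interface text tells. Its arguments: {"type":"object","properties":{"targets":{"type":"array","items":{"type":"array"}},"jaw":{"type":"number"},"grip_force":{"type":"number"}},"required":["targets"]}

```bash
mkdir -p pics; ls; python3 - <<'E'
from rig import env,get_image
import cv2,numpy as np
s=env.observe();print({k:np.round(v,3).tolist() for k,v in s.items()})
for n in("scene","top"):
    d=get_image(n);cv2.imwrite(f"pics/{n}0.png",d["img"][:,:,::-1]);print(n,d["intrinsics"],d["rvec"],d["tvec"])
    R=cv2.Rodrigues(np.array(d["rvec"]))[0];print(-R.T@np.array(d["tvec"]).ravel())
E
```

```text
pics
{'time_s': 0.0, 'q': [58.481, 21.842, 74.384, -0.0, 83.858, -12.335], 'qvel': [0.032, 0.028, 0.041, 0.021, -0.112, -0.004], 'joint_efforts': [-0.0, -44.847, -23.128, -0.0, 0.005, -0.0], 'position': [0.181, 0.519, 0.231], 'tool_rot': [[-0.944, 0.329, -0.001], [0.329, 0.944, -0.001], [0.0, -0.001, -1.0]], 'ft_force': [-0.199, 1.057, 0.273], 'wrist_torque': [0.026, -0.022, -0.018], 'gripper_force': 0.0, 'grip_width': 0.085}
scene [[476.07021772   0.         285.94036441]
 [  0.         476.07021772 210.8413426 ]
 [  0.           0.           1.        ]] [ 2.16469505 -0.86218635  0.36122069] [-0.44235821  0.29405113  1.38217295]
[-0.22842486 -0.92384505  1.13440792]
top [[452.70256079   0.         282.81181762]
 [  0.         452.70256079 209.2492494 ]
 [  0.           0.           1.        ]] [ 2.13264548 -2.15355739  0.09944444] [-0.01079775  0.57087729  1.33317017]
[ 0.40199838 -0.05762286  1.39227766]
```

View pics/scene0.png

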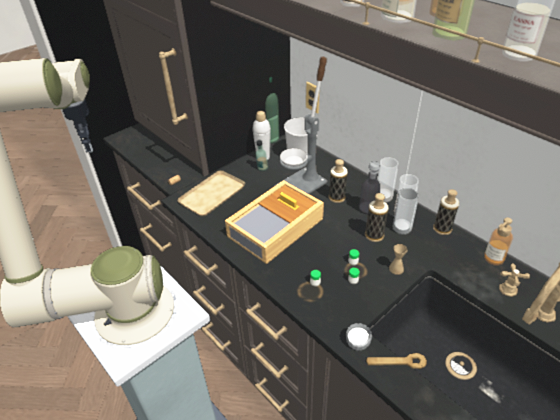

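View pics/top0.png

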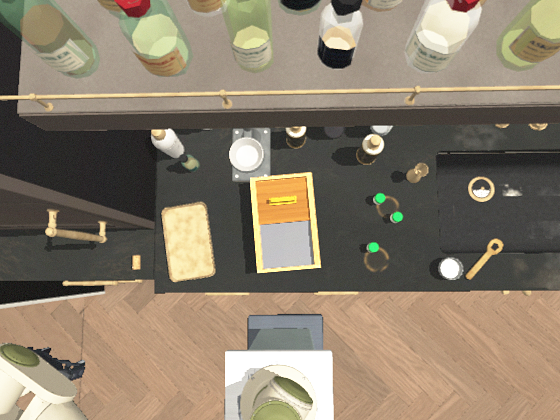

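The top view shows the case at about (285,222) with its grey deck nearest the robot, and the lid with its rib at (283,201). The tray is at (188,242). There are three green pots, at (380,198), (397,217) and (373,247). The bystanders stand clear of the case. Next I'll measure these from both views.

```bash
cat > h.py <<'E'
from rig import env,get_image
import cv2,numpy as np
def cloud(n,d=None):
    d=d or get_image(n);K=d["intrinsics"];R=cv2.Rodrigues(np.array(d["rvec"]))[0];t=np.array(d["tvec"]).ravel()
    z=d["z_map"];v,u=np.indices(z.shape)
    c=np.stack([(u-K[0,2])/K[0,0]*z,(v-K[1,2])/K[1,1]*z,z],-1)
    w=(c-t)@R; w[z==0]=np.nan
    hsv=cv2.cvtColor(d["img"],cv2.COLOR_RGB2HSV)
    return w,hsv,d
def blobs(n,lo,hi,zr,box=(0.2,.8,-.7,.5),amin=15,d=None):
    w,h,d=cloud(n,d);m=cv2.inRange(h,lo,hi)>0
    with np.errstate(invalid='ignore'):
        m&=(w[...,2]>zr[0])&(w[...,2]<zr[1])&(w[...,0]>box[0])&(w[...,0]<box[1])&(w[...,1]>box[2])&(w[...,1]<box[3])
    k,l,st,ce=cv2.connectedComponentsWithStats(m.astype(np.uint8))
    return [(w[l==i],ce[i]) for i in range(1,k) if st[i,4]>=amin]
def circ(p):
    c,r=cv2.minEnclosingCircle(p[:,:2].astype(np.float32));return np.round([*c,r,np.median(p[:,2])],4)
GREEN=((45,120,60),(85,255,255))
RED=((0,140,60),(5,255,255))
E
cat > m1.py <<'E'
from h import *
for n in("scene","top"):
    d=get_image(n)
    print(n)
    for p,c in blobs(n,*GREEN,(0.02,0.08),d=d):
        t=p[p[:,2]>np.median(p[:,2])-.004];print(" pot",circ(t),np.round(p[:,:3].mean(0),4),c.round())
    w,h,_=cloud(n,d);P=w.reshape(-1,3)
    def sel(x0,x1,y0,y1,z0,z1):
        with np.errstate(invalid='ignore'):return P[(P[:,0]>x0)&(P[:,0]<x1)&(P[:,1]>y0)&(P[:,1]<y1)&(P[:,2]>z0)&(P[:,2]<z1)]
    q=sel(.2,.65,-.2,.1,.070,.082);r=cv2.minAreaRect(q[:,:2].astype(np.float32));print(" rim",np.round(r[0],4),np.round(r[1],4),r[2],np.median(q[:,2]),len(q))
    q=sel(.2,.65,-.2,.1,.085,.105);r=cv2.minAreaRect(q[:,:2].astype(np.float32));print(" rib",np.round(r[0],4),np.round(r[1],4),r[2],np.median(q[:,2]),q[:,2].max(),len(q))
    q=sel(.2,.65,.12,.38,.009,.022);r=cv2.minAreaRect(q[:,:2].astype(np.float32));print(" trayrim",np.round(r[0],4),np.round(r[1],4),r[2],np.median(q[:,2]),len(q))
    # shelf
    if n=="top":
        for z0 in np.arange(.1,.9,.1):
            q=sel(.2,.9,-.7,.5,z0,z0+.1);print(z0,len(q),np.nanmin(q,0) if len(q) else 0)
E
python3 m1.py
```

```text
scene
 pot [ 0.6064 -0.3107  0.0171  0.0429] [ 0.6022 -0.3118  0.0411] [353. 254.]
 pot [ 0.5461 -0.3597  0.0158  0.044 ] [ 0.5443 -0.3629  0.0418] [354. 272.]
 pot [ 0.4568 -0.2871  0.0153  0.0435] [ 0.4551 -0.2877  0.0412] [315. 274.]
 rim [ 0.5228 -0.0244] [0.2658 0.1919] 4.300512313842773 0.07497697849818019 1292
 rib [ 0.5974 -0.0196] [0.0159 0.0761] 2.813689947128296 0.09498898502657563 0.10398906664914659 93
 trayrim [0.4816 0.256 ] [0.2808 0.2382] 2.3737125396728516 0.012061945675573851 276
top
 pot [ 0.6015 -0.3071  0.015   0.0418] [ 0.6012 -0.3069  0.0415] [380. 198.]
 pot [ 0.5427 -0.3566  0.0151  0.0422] [ 0.5441 -0.3568  0.0417] [397. 217.]
 pot [ 0.4547 -0.2834  0.0148  0.0415] [ 0.4541 -0.2831  0.0419] [373. 247.]
 rim [ 0.5219 -0.0211] [0.268 0.184] 4.519310474395752 0.07474943231840847 1812
 rib [0.5487 0.0197] [0.0535 0.1671] 50.85014343261719 0.09634650325489187 0.10300121502028939 110
 trayrim [0.487  0.2521] [0.3207 0.246 ] 0.9986483454704285 0.011612199511350733 427
0.1 3491 [ 0.51811974 -0.32962044  0.10004825]
0.2 1668 [0.46501624 0.30695658 0.20010233]
0.30000000000000004 1859 [0.20002172 0.38230081 0.30000317]
0.4 2674 [0.20006991 0.38215353 0.40001724]
0.5 3140 [0.20006526 0.38175021 0.50006855]
0.6 9469 [ 0.51880598 -0.50125534  0.60001648]
0.7000000000000001 51577 [ 0.51916428 -0.46576304  0.70000093]
0.8 13925 [ 0.69069728 -0.41347599  0.80000772]
```

```bash
python3 - <<'E'
from h import *
d=get_image("top");w,h,_=cloud("top",d)
with np.errstate(invalid='ignore'):
  box=(w[...,0]>.3)&(w[...,0]<.68)&(w[...,1]>-.2)&(w[...,1]<.1)
  for z in (.070,.073):
    q=w[box&(w[...,2]>z)&(w[...,2]<.080)]
    c,s=np.cos(np.radians(4.4)),np.sin(np.radians(4.4))
    l=np.stack([q[:,0]*c+q[:,1]*s,-q[:,0]*s+q[:,1]*c],1)
    # side edges: outer y per x-bin
    for nm,f in(("lo",np.min),("hi",np.max)):
        xs=np.arange(.40,.64,.004);pts=[]
        for a in xs:
            k=(q[:,0]>a)&(q[:,0]<a+.004)
            if k.sum(): pts.append((a+.002,f(q[k,1])))
        pts=np.array(pts);print(z,nm,len(pts),np.polyfit(pts[:,0]-.52,pts[:,1],1), "yaw",np.degrees(np.polyfit(pts[:,0],pts[:,1],1)[0]))
    print("x extents along",l.min(0),l.max(0))
  q=w[box&(w[...,2]>.091)&(w[...,2]<.11)];print("ribtop",cv2.minAreaRect(q[:,:2].astype(np.float32)),len(q),q.mean(0))
  w2,h2,d2=cloud("scene");box2=(w2[...,0]>.5)&(w2[...,0]<.68)&(w2[...,1]>-.08)&(w2[...,1]<.05)
  q=w2[box2&(w2[...,2]>.091)&(w2[...,2]<.11)];print("ribtop",cv2.minAreaRect(q[:,:2].astype(np.float32)),len(q),q.mean(0))
  # heights along case centreline (top)
  for n,W in(("top",w),("scene",w2)):
    L=W.reshape(-1,3);lx=(L[:,0]-.5174)*c+(L[:,1]+.0215)*s;ly=-(L[:,0]-.5174)*s+(L[:,1]+.0215)*c
    for a in np.arange(-.16,.17,.008):
        k=(lx>a)&(lx<a+.008)&(abs(ly-.05)<.01);print(round(a+.004,3),np.round(np.nanmedian(L[k,2]),4),end="; ")
    print()
E
python3 - <<'E'
import sys;sys.path.insert(0,'.')
from h import *
import os;os.chdir('.')
d=get_image("top")
cv2.imwrite("pics/c1.png",cv2.resize(d["img"][150:295,150:430,::-1],None,fx=2.8,fy=2.8,interpolation=cv2.INTER_CUBIC))
E
```

```text
0.07 lo 60 [ 0.07825163 -0.11176487] yaw 4.483488217464717
0.07 hi 60 [0.07884349 0.0695411 ] yaw 4.517399240581039
x extents along [ 0.38467938 -0.15332932] [0.66627531 0.03120978]
0.073 lo 60 [ 0.0763556  -0.11123514] yaw 4.374853615884836
0.073 hi 60 [0.07888286 0.0695348 ] yaw 4.5196547324390135
x extents along [ 0.38467938 -0.15318902] [0.66604525 0.03120978]
ribtop ((0.5928138494491577, -0.014760609716176987), (0.012556105852127075, 0.06760603934526443), 4.081297397613525) 102 [ 0.59262586 -0.0145494   0.09660726]
ribtop ((0.5956045389175415, -0.018891848623752594), (0.018613766878843307, 0.07334411889314651), 4.504122257232666) 69 [ 0.5954392  -0.02032237  0.096777  ]
-0.156 0.0013; -0.148 0.0016; -0.14 0.0022; -0.132 0.0007; -0.124 0.0766; -0.116 0.0609; -0.108 0.0603; -0.1 0.0618; -0.092 0.0603; -0.084 0.0617; -0.076 0.0612; -0.068 0.0622; -0.06 0.0607; -0.052 0.061; -0.044 0.0607; -0.036 0.0607; -0.028 0.062; -0.02 0.0606; -0.012 0.0619; -0.004 0.062; 0.004 0.061; 0.012 0.0655; 0.02 0.0683; 0.028 0.0679; 0.036 0.0687; 0.044 0.0689; 0.052 0.0679; 0.06 0.068; 0.068 0.0704; 0.076 0.0684; 0.084 0.0681; 0.092 0.0685; 0.1 0.0693; 0.108 0.0684; 0.116 0.0694; 0.124 0.6763; 0.132 0.7176; 0.14 0.7216; 0.148 0.7181; 0.156 0.7185; 0.164 0.718; 0.172 0.7175; 
-0.156 -0.1674; -0.148 -0.4539; -0.14 0.0009; -0.132 -0.0; -0.124 0.0413; -0.116 0.0778; -0.108 0.0629; -0.1 0.061; -0.092 0.0625; -0.084 0.0619; -0.076 0.0608; -0.068 0.0609; -0.06 0.0607; -0.052 0.0614; -0.044 0.0622; -0.036 0.0606; -0.028 0.0627; -0.02 0.0624; -0.012 0.0618; -0.004 0.0609; 0.004 0.0614; 0.012 0.0647; 0.02 0.0689; 0.028 0.0705; 0.036 0.0695; 0.044 0.0708; 0.052 0.0697; 0.06 0.0716; 0.068 0.0683; 0.076 0.0709; 0.084 0.0699; 0.092 0.0708; 0.1 0.072; 0.108 0.0702; 0.116 0.0712; 0.124 0.6605; 0.132 0.6734; 0.14 0.0725; 0.148 0.0764; 0.156 0.0755; 0.164 0.1446; 0.172 0.142;
```

View pics/c1.png

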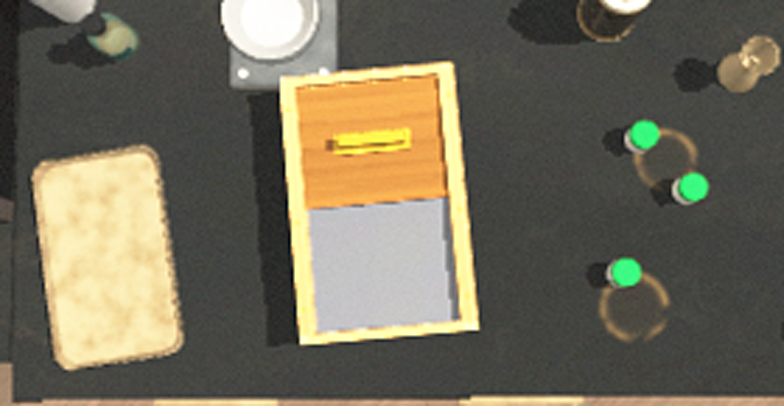

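```bash
cat >> h.py <<'E'
YAW=np.radians(4.45);C0=np.array([.5245,-.0212])
def c2w(x,y): c,s=np.cos(YAW),np.sin(YAW);return C0+[c*x-s*y,s*x+c*y]
def go(p,yaw=None):
    """shift/turn fractions from the present pose to TCP p (m), tool y at world angle yaw (deg)"""
    s=env.observe();R=np.array(s["tool_rot"]);d=R.T@(np.array(p)-s["position"])/.3
    t=np.zeros(3)
    if yaw is not None:
        a=np.radians(yaw);y=np.array([np.cos(a),np.sin(a),0]);z=np.array([0,0,-1.]);T=np.stack([np.cross(y,z),y,z],1)
        t=cv2.Rodrigues(R.T@T)[0].ravel()/np.radians(45)
    print("shift",np.round(d,4).tolist(),"turn",np.round(t,4).tolist(),"at",np.round(s["position"],4),"F",np.round(s["ft_force"],1),"w",round(float(s["grip_width"]),4),"t",round(float(s["time_s"]),1))
E
python3 -c "
from h import *
go([.594,-.0165,.16],4.45);print(env.observe()['q'])"
```

```text
shift [-1.8881, -1.2343, 0.2376] turn [-0.0004, 0.0002, 1.4748] at [0.1807 0.5194 0.2312] F [-0.1  0.6 -0.3] w 0.0855 t 0.3
[ 5.84786477e+01  2.18137819e+01  7.43462111e+01 -2.32791683e-04
  8.38585507e+01 -1.23369846e+01]
```

Emit:
step_arm --targets '[[[-0.9,-0.6,0.05],[0,0,0.8]],[[-0.9,-0.6,0.05],[0,0,0.8]],[[-0.9,-0.6,0.05],[0,0,0.8]],[[-0.9,-0.6,0.05],[0,0,0.8]],[[-0.9,-0.6,0.05],[0,0,0.8]],[[-0.9,-0.6,0.05],[0,0,0.8]],[[-0.9,-0.6,0.05],[0,0,0.8]],[[-0.9,-0.6,0.05],[0,0,0.8]],[[-0.9,-0.6,0.05],[0,0,0.8]],[[-0.9,-0.6,0.05],[0,0,0.8]]]' --jaw 40

```text
time_s: 1.18
position: [0.3773, 0.2597, 0.2163]
tool_rot: [[-0.568, 0.823, -0.0], [0.823, 0.568, 0.0], [0.0, -0.0, -1.0]]
ft_force: [-0.7, 0.1, 0.3]
grip_width: 0.04
gripper_force: 0.0
```

```bash
python3 -c "
from h import *
go([.594,-.0165,.16],4.45)"
```

```text
shift [-1.1679, 0.0714, 0.1872] turn [-0.0004, -0.0002, 0.6705] at [0.3773 0.2597 0.2163] F [-0.7  0.1  0.3] w 0.04 t 1.2
```

Emit:
step_arm --targets '[[[-0.98,0.07,0.05],[0,0,0.671]],[[-0.98,0.07,0.05],[0,0,0.671]],[[-0.98,0.07,0.05],[0,0,0.671]],[[-0.98,0.07,0.05],[0,0,0.671]],[[-0.98,0.07,0.05],[0,0,0.671]],[[-0.98,0.07,0.05],[0,0,0.671]],[[-0.98,0.07,0.05],[0,0,0.671]],[[-0.98,0.07,0.05],[0,0,0.671]],[[-0.98,0.07,0.05],[0,0,0.671]],[[-0.98,0.07,0.05],[0,0,0.671]]]'

```text
time_s: 2.02
position: [0.5612, 0.0328, 0.2011]
tool_rot: [[-0.082, 0.997, -0.001], [0.997, 0.082, 0.001], [0.001, -0.001, -1.0]]
ft_force: [-0.2, 0.3, -0.3]
grip_width: 0.0396
gripper_force: 0.0
```

```bash
python3 -c "
from h import *
go([.594,-.0165,.075],4.45)"
```

```text
shift [-0.1729, 0.096, 0.4203] turn [-0.001, -0.0008, 0.0052] at [0.5612 0.0328 0.2011] F [-0.2  0.3 -0.3] w 0.0396 t 2.0
```

Emit:
step_arm --targets '[[[-0.173,0.096,0.2],[0,0,0.005]],[[-0.173,0.096,0.2],[0,0,0.005]],[[-0.173,0.096,0.3],[0,0,0.005]],[[-0.173,0.096,0.35],[0,0,0.005]],[[-0.173,0.096,0.4],[0,0,0.005]],[[-0.173,0.096,0.42],[0,0,0.005]],[[-0.173,0.096,0.42],[0,0,0.005]],[[-0.173,0.096,0.42],[0,0,0.005]]]'

```text
time_s: 2.68
position: [0.5946, -0.0168, 0.0762]
tool_rot: [[-0.078, 0.997, 0.001], [0.997, 0.078, -0.0], [-0.0, 0.001, -1.0]]
ft_force: [-0.9, 0.3, 0.6]
grip_width: 0.0401
gripper_force: 0.0
```

```bash
python3 -c "
from h import *
go([.594,-.0165,.075],4.45)
a=get_image('scene')['img'][170:270,200:350];b=get_image('top')['img'][150:290,220:430]
cv2.imwrite('pics/r1.png',np.hstack([cv2.resize(a,(420,280)),cv2.resize(b,(378,280))])[:,:,::-1])"
```

```text
shift [0.0012, -0.0018, 0.0042] turn [0.0011, 0.0002, 0.0009] at [ 0.5946 -0.0168  0.0762] F [-0.9  0.3  0.6] w 0.0401 t 2.7
```

View pics/r1.png

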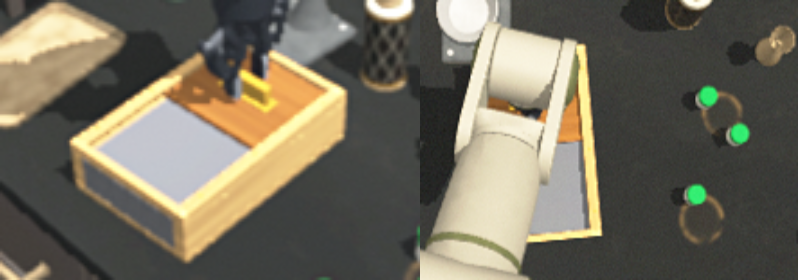

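The fingers straddle the rib, which is near (258,90) in the left crop. Closing on it now.

Emit:
step_arm --targets '[[[0,0,0],[0,0,0]],[[0,0,0],[0,0,0]],[[0,0,0],[0,0,0]],[[0,0,0],[0,0,0]],[[0,0,0],[0,0,0]],[[0,0,0],[0,0,0]]]' --jaw 5 --grip_force 50

```text
time_s: 3.28
position: [0.5949, -0.0181, 0.0762]
tool_rot: [[-0.077, 0.997, 0.001], [0.997, 0.077, -0.0], [-0.0, 0.001, -1.0]]
ft_force: [-0.9, 0.9, 6.3]
grip_width: 0.0109
gripper_force: 50.8
```

Emit:
step_arm --targets '[[[0,-0.03,0],[0,0,0]],[[0,-0.08,0],[0,0,0]],[[0,-0.15,0],[0,0,0]],[[0,-0.22,0],[0,0,0]],[[0,-0.29,0],[0,0,0]],[[0,-0.36,0],[0,0,0]],[[0,-0.4,0],[0,0,0]],[[0,-0.42,0],[0,0,0]],[[0,-0.42,0],[0,0,0]],[[0,-0.42,0],[0,0,0]]]'

```text
time_s: 4.12
position: [0.4686, -0.0279, 0.0762]
tool_rot: [[-0.076, 0.997, -0.0], [0.997, 0.076, -0.0], [-0.0, -0.0, -1.0]]
ft_force: [-4.0, -0.1, 13.5]
grip_width: 0.0109
gripper_force: 51.8
```

```bash
python3 -c "
from h import *
go([.594,-.0165,.075],4.45)"
```

```text
shift [0.006, 0.4196, 0.0038] turn [-0.0001, 0.0006, -0.0014] at [ 0.4686 -0.0279  0.0762] F [-4.  -0.1 13.5] w 0.0109 t 4.1
```

Emit:
step_arm --targets '[[[0,-0.002,-0.002],[0,0,0]],[[0,-0.004,-0.002],[0,0,0]],[[0,-0.006,-0.002],[0,0,0]],[[0,-0.008,-0.002],[0,0,0]],[[0,-0.008,-0.002],[0,0,0]]]'

```text
time_s: 4.53
position: [0.467, -0.0281, 0.0762]
tool_rot: [[-0.077, 0.997, 0.001], [0.997, 0.077, -0.0], [-0.0, 0.001, -1.0]]
ft_force: [2.1, -0.2, 4.8]
grip_width: 0.0106
gripper_force: 50.7
```

Emit:
step_arm --targets '[[[0,-0.002,0],[0,0,0]],[[0,-0.004,0],[0,0,0]],[[0,-0.004,0],[0,0,0]]]'

```text
time_s: 4.78
position: [0.4657, -0.0281, 0.0762]
tool_rot: [[-0.077, 0.997, 0.001], [0.997, 0.077, -0.0], [-0.0, 0.001, -1.0]]
ft_force: [2.2, -0.2, 4.9]
grip_width: 0.0108
gripper_force: 50.8
```

Emit:
step_arm --targets '[[[0,-0.002,0],[0,0,0]],[[0,-0.004,0],[0,0,0]],[[0,-0.006,0],[0,0,0]],[[0,-0.006,0],[0,0,0]]]'

```text
time_s: 5.12
position: [0.4644, -0.0282, 0.0762]
tool_rot: [[-0.077, 0.997, 0.002], [0.997, 0.077, -0.0], [-0.0, 0.002, -1.0]]
ft_force: [5.4, 1.2, 3.4]
grip_width: 0.0108
gripper_force: 50.6
```

Emit:
step_arm --targets '[[[0,-0.003,0],[0,0,0]],[[0,-0.005,0],[0,0,0]],[[0,-0.005,0],[0,0,0]]]'

```text
time_s: 5.37
position: [0.4642, -0.0282, 0.0764]
tool_rot: [[-0.076, 0.997, 0.006], [0.997, 0.076, -0.0], [-0.001, 0.006, -1.0]]
ft_force: [11.1, 4.0, 2.1]
grip_width: 0.0111
gripper_force: 50.2
```

Emit:
step_arm --targets '[[[0,0.003,0],[0,0,0]],[[0,0.003,0],[0,0,0]],[[0,0.003,0],[0,0,0]],[[0,0.003,0],[0,0,0]],[[0,0.003,0],[0,0,0]]]' --jaw 44

```text
time_s: 5.78
position: [0.4625, -0.0281, 0.0757]
tool_rot: [[-0.077, 0.997, -0.001], [0.997, 0.077, 0.0], [0.0, -0.001, -1.0]]
ft_force: [-0.3, -0.9, 1.0]
grip_width: 0.0441
gripper_force: 0.0
```

Emit:
step_arm --targets '[[[0,0,-0.2],[0,0,0]],[[0,0,-0.4],[0,0,0]],[[0,0,-0.5],[0,0,-0.15]],[[0.9,0,-0.5],[0,0,-1]],[[0.9,0,-0.5],[0,0,-1]],[[0.9,0,-0.5],[0,0,-1]],[[0.9,0,-0.5],[0,0,-1]],[[0.9,0,-0.5],[0,0,-1]],[[0.9,0,-0.5],[0,0,-1]],[[0.9,0,-0.5],[0,0,-1]]]'

```text
time_s: 6.62
position: [0.4411, 0.2446, 0.2262]
tool_rot: [[-0.763, 0.647, -0.0], [0.647, 0.763, 0.001], [0.001, 0.001, -1.0]]
ft_force: [0.6, -0.0, -0.9]
grip_width: 0.0444
gripper_force: 0.0
```

```bash
python3 -c "
from h import *
go(env.observe()['position'],94.45)
a=get_image('scene')['img'][150:300,180:400];b=get_image('top')['img'][150:290,150:430]
cv2.imwrite('pics/o1.png',np.vstack([cv2.resize(a,(440,300)),cv2.resize(b,(440,220))])[:,:,::-1])
for n in('top','scene'):
  for p,c in blobs(n,*RED,(.03,.07),box=(.45,.7,-.12,.1)): print(n,circ(p),p.mean(0),c)
  for p,c in blobs(n,*GREEN,(0.02,0.08)):print(n,' green',circ(p),c)
"
```

```text
shift [0.0, 0.0, 0.0] turn [0.0009, -0.0004, -0.9945] at [0.4411 0.2446 0.2262] F [ 0.6 -0.  -0.9] w 0.0444 t 6.6
top [ 0.6107 -0.0454  0.0144  0.0527] [ 0.61081728 -0.04533046  0.05218457] [292.1971831  195.15492958]
top  green [ 0.6016 -0.307   0.0148  0.0418] [379.53246753 197.76623377]
top  green [ 0.5435 -0.3572  0.015   0.0416] [397.04 216.52]
top  green [ 0.4543 -0.2829  0.0148  0.0423] [373.17333333 247.13333333]
scene [ 0.6127 -0.0495  0.0159  0.0526] [ 0.61229509 -0.05161462  0.05127833] [297.60344828 209.60344828]
scene  green [ 0.6059 -0.3109  0.0167  0.0424] [353.36363636 253.50649351]
scene  green [ 0.5473 -0.3612  0.015   0.0416] [353.56097561 272.23170732]
scene  green [ 0.4569 -0.2869  0.0153  0.0421] [314.64634146 274.37804878]
```

View pics/o1.png

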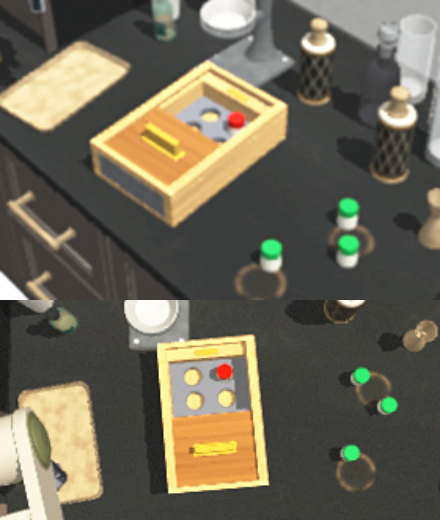

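The lid is open, with its rib now at the near end. There is one empty red pot, in bore 2 at top pixel (292,195), and the three green pots have not moved. Next is the approach to the red pot.

```bash
sed -i 's/C0=np.array.*/C0=np.array([.525,-.0225])/' h.py; python3 -c "
from h import *
p=c2w(.085,-.031);print(p);go([*p,.15],94.45)"
```

```text
[ 0.61214902 -0.04681148]
shift [-1.0527, -0.3559, 0.2524] turn [-0.0009, -0.0007, -1.0028] at [0.4423 0.24   0.2257] F [ 0.1 -0.4 -0.5] w 0.044 t 6.9
```

Emit:
step_arm --targets '[[[-0.98,-0.33,0.1],[0,0,-1]],[[-0.98,-0.33,0.1],[0,0,-1]],[[-0.98,-0.33,0.1],[0,0,-1]],[[-0.98,-0.33,0.1],[0,0,-1]],[[-0.98,-0.33,0.1],[0,0,-1]],[[-0.98,-0.33,0.1],[0,0,-1]],[[-0.98,-0.33,0.1],[0,0,-1]],[[-0.98,-0.33,0.1],[0,0,-1]],[[-0.98,-0.33,0.1],[0,0,-1]],[[-0.98,-0.33,0.1],[0,0,-1]]]'

```text
time_s: 7.75
position: [0.601, -0.0285, 0.195]
tool_rot: [[-0.997, -0.072, -0.002], [-0.072, 0.997, 0.0], [0.002, 0.0, -1.0]]
ft_force: [0.4, 1.0, 0.5]
grip_width: 0.0439
gripper_force: 0.0
```

```bash
python3 -c "
from h import *
p=c2w(.085,-.031);go([*p,.027],94.45)"
```

```text
shift [-0.0336, -0.0637, 0.5599] turn [0.0005, -0.002, -0.0075] at [ 0.601  -0.0285  0.195 ] F [0.4 1.  0.5] w 0.0439 t 7.8
```

Emit:
step_arm --targets '[[[-0.034,-0.064,0.05],[0,0,-0.007]],[[-0.034,-0.064,0.15],[0,0,-0.007]],[[-0.034,-0.064,0.25],[0,0,-0.007]],[[-0.034,-0.064,0.35],[0,0,-0.007]],[[-0.034,-0.064,0.42],[0,0,-0.007]],[[-0.034,-0.064,0.48],[0,0,-0.007]],[[-0.034,-0.064,0.53],[0,0,-0.007]],[[-0.034,-0.064,0.557],[0,0,-0.007]],[[-0.034,-0.064,0.557],[0,0,-0.007]],[[-0.034,-0.064,0.557],[0,0,-0.007]]]'

```text
time_s: 8.58
position: [0.6125, -0.0435, 0.0294]
tool_rot: [[-0.997, -0.082, 0.0], [-0.082, 0.997, -0.0], [-0.0, -0.0, -1.0]]
ft_force: [-0.6, 0.9, 0.5]
grip_width: 0.0439
gripper_force: 0.0
```

Emit:
step_arm --targets '[[[0,0,0],[0,0,0]],[[0,0,0],[0,0,0]],[[0,0,0],[0,0,0]],[[0,0,0],[0,0,0]]]' --jaw 20 --grip_force 30

```text
time_s: 8.92
position: [0.6136, -0.0462, 0.0306]
tool_rot: [[-0.997, -0.082, 0.003], [-0.082, 0.997, -0.004], [-0.003, -0.005, -1.0]]
ft_force: [-0.9, -9.9, 5.5]
grip_width: 0.0288
gripper_force: 30.4
```

```bash
python3 -c "
from h import *
p=c2w(.085,-.031);go([*p,.027],94.45)"
```

```text
shift [0.0052, -0.0017, 0.012] turn [-0.0058, 0.004, 0.0055] at [ 0.6136 -0.0462  0.0306] F [-0.9 -9.9  5.5] w 0.0288 t 8.9
```

Emit:
step_arm --targets '[[[0,-0.003,-0.02],[0,0,0]],[[0,-0.003,-0.06],[0,0,0]],[[0,-0.003,-0.1],[0,0,0]],[[0,-0.003,-0.18],[0,0,0]],[[0,-0.003,-0.26],[0,0,0]],[[0,-0.003,-0.35],[0,0,0]],[[0,-0.003,-0.4],[0,0,0]],[[0,-0.003,-0.4],[0,0,0]]]'

```text
time_s: 9.58
position: [0.614, -0.045, 0.153]
tool_rot: [[-0.997, -0.082, 0.007], [-0.082, 0.997, -0.002], [-0.007, -0.002, -1.0]]
ft_force: [-0.1, -0.6, -0.1]
grip_width: 0.0289
gripper_force: 30.5
```

```bash
python3 -c "
from h import *
for n in('top','scene'):
  w,h,_=cloud(n);P=w.reshape(-1,3)
  k=(P[:,0]>.3)&(P[:,0]<.62)&(P[:,1]>.12)&(P[:,1]<.37)&(P[:,2]>-.01)&(P[:,2]<.02)&(h.reshape(-1,3)[:,2]>130)
  q=P[k].astype(np.float32);print(cv2.minAreaRect(q[:,:2]),len(q),np.median(q,0))
p=c2w(.085,-.031);go([*p,.15],94.45);go([.48,.255,.15],94.45)"
```

```text
Traceback (most recent call last):
cv2.error: OpenCV(4.12.0) /io/opencv/modules/imgproc/src/convhull.cpp:143: error: (-215:Assertion failed) total >= 0 && (depth == CV_32F || depth == CV_32S) in function 'convexHull'
```

```bash
python3 -c "
from h import *
for n in('top','scene'):
  w,h,_=cloud(n);P=w.reshape(-1,3)
  k=(P[:,0]>.3)&(P[:,0]<.62)&(P[:,1]>.12)&(P[:,1]<.37)&(P[:,2]>-.01)&(P[:,2]<.02)&(h.reshape(-1,3)[:,2]>130)
  q=P[k];print(cv2.minAreaRect(q[:,:2].astype(np.float32)),len(q),np.median(q,0))
p=c2w(.085,-.031);go([*p,.15],94.45);go([.48,.255,.15],94.45)"
```

```text
((0.4702335298061371, 0.27612364292144775), (0.24524515867233276, 0.14313644170761108), 8.004919052124023) 3081 [0.48286453 0.27688339 0.00363609]
((0.48944994807243347, 0.23971426486968994), (0.2355031669139862, 0.21723031997680664), 8.360705375671387) 1476 [0.48531167 0.27984487 0.00449372]
shift [0.0006, -0.0074, -0.0071] turn [0.0007, -0.0019, 0.0057] at [ 0.6121 -0.0446  0.1479] F [-0.1  0.8 -2.1] w 0.0292 t 9.7
shift [0.3571, 1.0313, -0.006] turn [0.0007, -0.0019, 0.0057] at [ 0.6121 -0.0446  0.1479] F [-0.1  0.8 -2.1] w 0.0292 t 9.7
```

Emit:
step_arm --targets '[[[0.05,0.1,0],[0,0,0]],[[0.36,1,0],[0,0,0]],[[0.36,1,0],[0,0,0]],[[0.36,1,0],[0,0,0]],[[0.36,1,0],[0,0,0]],[[0.36,1,0],[0,0,0]],[[0.36,1,0],[0,0,0]],[[0.36,1,0],[0,0,0]],[[0.36,1,0],[0,0,0]],[[0.36,1,0],[0,0,0]]]'

```text
time_s: 10.57
position: [0.4791, 0.2467, 0.1476]
tool_rot: [[-0.996, -0.085, -0.002], [-0.085, 0.996, -0.001], [0.002, -0.0, -1.0]]
ft_force: [0.2, 0.2, -0.7]
grip_width: 0.0288
gripper_force: 30.5
```

```bash
python3 -c "
from h import *
get_image('top');go([.48,.27,.0235],94.45)"
```

```text
shift [-0.0081, 0.0815, 0.414] turn [-0.0008, -0.0025, 0.0076] at [0.4799 0.2455 0.1477] F [ 1.2 -0.4 -1. ] w 0.029 t 10.6
```

Emit:
step_arm --targets '[[[-0.008,0.08,0.1],[0,0,0]],[[-0.008,0.08,0.2],[0,0,0]],[[-0.008,0.08,0.28],[0,0,0]],[[-0.008,0.08,0.35],[0,0,0]],[[-0.008,0.08,0.39],[0,0,0]],[[-0.008,0.08,0.405],[0,0,0]],[[-0.008,0.08,0.41],[0,0,0]],[[-0.008,0.08,0.414],[0,0,0]],[[-0.008,0.08,0.414],[0,0,0]],[[-0.008,0.08,0.414],[0,0,0]]]'

```text
time_s: 11.45
position: [0.4814, 0.2694, 0.0254]
tool_rot: [[-0.997, -0.082, 0.001], [-0.082, 0.997, 0.0], [-0.001, 0.0, -1.0]]
ft_force: [1.0, -0.2, -0.4]
grip_width: 0.029
gripper_force: 30.5
```

Emit:
step_arm --targets '[[[0,0,0.002],[0,0,0]],[[0,0,0.002],[0,0,0]]]'

```text
time_s: 11.62
position: [0.4811, 0.2695, 0.0244]
tool_rot: [[-0.997, -0.082, 0.001], [-0.082, 0.997, 0.0], [-0.001, 0.0, -1.0]]
ft_force: [0.5, -0.8, -0.6]
grip_width: 0.0291
gripper_force: 30.5
```

Not in contact yet; lowering in small steps.

Emit:
step_arm --targets '[[[0,0,0.003],[0,0,0]],[[0,0,0.006],[0,0,0]],[[0,0,0.006],[0,0,0]]]'

```text
time_s: 11.87
position: [0.481, 0.2695, 0.0224]
tool_rot: [[-0.997, -0.082, 0.0], [-0.082, 0.997, 0.0], [-0.0, 0.0, -1.0]]
ft_force: [-1.1, -0.4, 1.5]
grip_width: 0.0287
gripper_force: 30.7
```

Emit:
step_arm --targets '[[[0,0,0.003],[0,0,0]],[[0,0,0.004],[0,0,0]],[[0,0,0.004],[0,0,0]]]'

```text
time_s: 12.12
position: [0.4812, 0.2695, 0.0223]
tool_rot: [[-0.997, -0.082, 0.001], [-0.082, 0.997, 0.0], [-0.001, 0.0, -1.0]]
ft_force: [-3.0, -1.8, 13.1]
grip_width: 0.0288
gripper_force: 31.6
```

Emit:
step_arm --targets '[[[0,0,-0.003],[0,0,0]],[[0,0,-0.003],[0,0,0]],[[0,0,-0.003],[0,0,0]],[[0,0,-0.003],[0,0,0]]]' --jaw 52

```text
time_s: 12.45
position: [0.4808, 0.2695, 0.0217]
tool_rot: [[-0.997, -0.082, -0.0], [-0.082, 0.997, -0.0], [0.0, -0.0, -1.0]]
ft_force: [0.5, -0.0, -0.2]
grip_width: 0.0517
gripper_force: 0.0
```

Emit:
step_arm --targets '[[[0,0,-0.1],[0,0,0]],[[0,0,-0.23],[0,0,0]],[[0,0,-0.36],[0,0,0]],[[0,0,-0.46],[0,0,0]],[[0,-0.95,-0.48],[0,0,0]],[[0,-0.95,-0.48],[0,0,0]],[[0,-0.95,-0.48],[0,0,0]],[[0,-0.95,-0.48],[0,0,0]],[[0,-0.95,-0.48],[0,0,0]],[[0,-0.95,-0.48],[0,0,0]]]'

```text
time_s: 13.28
position: [0.5011, 0.0185, 0.1652]
tool_rot: [[-0.997, -0.082, -0.0], [-0.082, 0.997, 0.0], [0.0, 0.0, -1.0]]
ft_force: [1.0, 0.8, -0.6]
grip_width: 0.0522
gripper_force: 0.0
```

```bash
cat > pots.py <<'E'
from h import *
for n in('top','scene'):
  d=get_image(n)
  for p,c in blobs(n,*GREEN,(0.02,0.08),d=d):print(n,' green',circ(p),c.round())
  for p,c in blobs(n,*RED,(0.02,0.08),d=d):print(n,' red',circ(p),c.round())
E
python3 pots.py; python3 -c "
from h import *
go([.5,-.24,.16],94.45);go([.6025,-.3085,.13],94.45)"
```

```text
top  green [ 0.6019 -0.3074  0.015   0.0413] [380. 198.]
top  green [ 0.5444 -0.3571  0.0149  0.0419] [397. 217.]
top  green [ 0.4542 -0.2833  0.0147  0.0427] [373. 247.]
top  red [0.4789 0.2708 0.0143 0.0452] [187. 241.]
scene  green [ 0.6042 -0.3101  0.0167  0.0421] [353. 254.]
scene  green [ 0.5479 -0.36    0.0161  0.0424] [354. 272.]
scene  green [ 0.4572 -0.286   0.0159  0.0423] [315. 274.]
scene  red [0.4815 0.2678 0.0147 0.0432] [212. 187.]
shift [0.0716, -0.848, 0.0181] turn [-0.0016, 0.0005, -0.0023] at [0.5021 0.0153 0.1651] F [ 0.   1.1 -0.4] w 0.0521 t 13.4
shift [-0.2517, -1.1015, 0.1186] turn [-0.0016, 0.0005, -0.0023] at [0.5021 0.0153 0.1651] F [ 0.   1.1 -0.4] w 0.0521 t 13.4
```

Emit:
step_arm --targets '[[[-0.24,-0.99,0.05],[0,0,0]],[[-0.24,-0.99,0.05],[0,0,0]],[[-0.24,-0.99,0.05],[0,0,0]],[[-0.24,-0.99,0.05],[0,0,0]],[[-0.24,-0.99,0.05],[0,0,0]],[[-0.24,-0.99,0.05],[0,0,0]],[[-0.24,-0.99,0.05],[0,0,0]],[[-0.24,-0.99,0.05],[0,0,0]],[[-0.24,-0.99,0.05],[0,0,0]],[[-0.24,-0.99,0.05],[0,0,0]]]'

```text
time_s: 14.22
position: [0.5975, -0.2693, 0.1493]
tool_rot: [[-0.997, -0.082, -0.001], [-0.082, 0.997, 0.001], [0.001, 0.001, -1.0]]
ft_force: [0.6, -0.1, 0.8]
grip_width: 0.0522
gripper_force: 0.0
```

```bash
sed -i 's/C0=np.array.*/C0=np.array([.5253,-.0224])/' h.py; python3 pots.py | grep top; python3 -c "
from h import *
go([.6034,-.3089,.0185],94.45)"
```

```text
top  red [0.4783 0.2723 0.0149 0.0444] [187. 240.]
shift [-0.0083, -0.1375, 0.4387] turn [0.0009, -0.0006, 0.0075] at [ 0.5975 -0.2681  0.1501] F [-0.4  1.1 -0.3] w 0.0519 t 14.3
```

Emit:
step_arm --targets '[[[-0.008,-0.138,0.05],[0,0,0.007]],[[-0.008,-0.138,0.1],[0,0,0.007]],[[-0.008,-0.138,0.2],[0,0,0.007]],[[-0.008,-0.138,0.3],[0,0,0.007]],[[-0.008,-0.138,0.37],[0,0,0.007]],[[-0.008,-0.138,0.42],[0,0,0.007]],[[-0.008,-0.138,0.438],[0,0,0.007]],[[-0.008,-0.138,0.438],[0,0,0.007]],[[-0.008,-0.138,0.438],[0,0,0.007]],[[-0.008,-0.138,0.438],[0,0,0.007]]]'

```text
time_s: 15.15
position: [0.6041, -0.3107, 0.0205]
tool_rot: [[-0.997, -0.077, 0.002], [-0.077, 0.997, -0.002], [-0.002, -0.002, -1.0]]
ft_force: [0.0, -0.2, 0.4]
grip_width: 0.0521
gripper_force: 0.0
```

Emit:
step_arm --targets '[[[0,0,0],[0,0,0]],[[0,0,0],[0,0,0]],[[0,0,0],[0,0,0]],[[0,0,0],[0,0,0]],[[0,0,0],[0,0,0]]]' --jaw 20 --grip_force 30

```text
time_s: 15.57
position: [0.6038, -0.3109, 0.02]
tool_rot: [[-0.997, -0.077, 0.001], [-0.077, 0.997, -0.001], [-0.001, -0.001, -1.0]]
ft_force: [-0.1, 0.6, 5.9]
grip_width: 0.0286
gripper_force: 29.6
```

```bash
python3 -c "
from h import *
go([.6034,-.3089,.0185],94.45);go([*c2w(.085,-.031),.12],94.45)"
```

```text
shift [0.0007, 0.0067, 0.0051] turn [-0.0012, 0.0018, -0.0012] at [ 0.6038 -0.3109  0.02  ] F [-0.1  0.6  5.9] w 0.0286 t 15.6
shift [-0.0968, 0.8754, -0.3339] turn [-0.0012, 0.0018, -0.0012] at [ 0.6038 -0.3109  0.02  ] F [-0.1  0.6  5.9] w 0.0286 t 15.6
```

Emit:
step_arm --targets '[[[0,0,-0.12],[0,0,0]],[[0,0,-0.25],[0,0,0]],[[0,0.02,-0.36],[0,0,0]],[[-0.097,0.875,-0.36],[0,0,0]],[[-0.097,0.875,-0.36],[0,0,0]],[[-0.097,0.875,-0.36],[0,0,0]],[[-0.097,0.875,-0.36],[0,0,0]],[[-0.097,0.875,-0.36],[0,0,0]],[[-0.097,0.875,-0.36],[0,0,0]],[[-0.097,0.875,-0.36],[0,0,0]]]'

```text
time_s: 16.4
position: [0.6117, -0.0409, 0.127]
tool_rot: [[-0.997, -0.082, -0.001], [-0.082, 0.997, 0.002], [0.0, 0.002, -1.0]]
ft_force: [0.7, -0.6, -1.4]
grip_width: 0.0288
gripper_force: 30.1
```

Emit:
step_arm --targets '[[[0,0,0],[0,0,0]],[[0,0,0],[0,0,0]],[[0,0,0],[0,0,0]]]'

```text
time_s: 16.65
position: [0.6123, -0.0482, 0.1267]
tool_rot: [[-0.997, -0.075, 0.0], [-0.075, 0.997, -0.0], [-0.0, -0.0, -1.0]]
ft_force: [0.3, -0.1, -0.1]
grip_width: 0.029
gripper_force: 30.1
```

```bash
python3 -c "
from h import *
go([*c2w(.085,-.031),.05],94.45)
for n in('top','scene'):
  for p,c in blobs(n,*GREEN,(0.02,0.2)):print(n,circ(p),c.round())"
```

```text
shift [-0.0007, 0.0051, 0.2558] turn [-0.0005, 0.0001, -0.0028] at [ 0.6123 -0.0482  0.1267] F [ 0.3 -0.1 -0.1] w 0.029 t 16.6
top [ 0.5441 -0.3573  0.0143  0.0412] [397. 217.]
top [ 0.4544 -0.283   0.015   0.0425] [373. 247.]
scene [ 0.6131 -0.0504  0.0178  0.1501] [296. 188.]
scene [ 0.5478 -0.3607  0.0165  0.0423] [354. 272.]
scene [ 0.4573 -0.2858  0.0156  0.0422] [315. 274.]
```

Emit:
step_arm --targets '[[[0,0.004,0.1],[0,0,0]],[[0,0.004,0.18],[0,0,0]],[[0,0.004,0.23],[0,0,0]],[[0,0.004,0.255],[0,0,0]],[[0,0.004,0.265],[0,0,0]],[[0,0.004,0.27],[0,0,0]],[[0,0.004,0.275],[0,0,0]],[[0,0.004,0.28],[0,0,0]],[[0,0.004,0.285],[0,0,0]],[[0,0.004,0.285],[0,0,0]]]'

```text
time_s: 17.58
position: [0.6128, -0.0461, 0.0423]
tool_rot: [[-0.997, -0.077, 0.002], [-0.077, 0.997, -0.001], [-0.002, -0.001, -1.0]]
ft_force: [0.2, -2.0, 3.4]
grip_width: 0.0288
gripper_force: 30.6
```

Emit:
step_arm --targets '[[[0,-0.002,0.006],[0,0,0]],[[0,-0.002,0.014],[0,0,0]],[[0,-0.002,0.02],[0,0,0]],[[0,-0.002,0.02],[0,0,0]]]'

```text
time_s: 17.92
position: [0.6127, -0.0468, 0.0352]
tool_rot: [[-0.997, -0.077, 0.001], [-0.077, 0.997, -0.001], [-0.001, -0.001, -1.0]]
ft_force: [2.5, -4.9, 0.3]
grip_width: 0.0287
gripper_force: 30.3
```

Emit:
step_arm --targets '[[[0,-0.003,0.005],[0,0,0]],[[0,-0.003,0.01],[0,0,0]],[[0,-0.003,0.015],[0,0,0]],[[0,-0.003,0.018],[0,0,0]],[[0,-0.003,0.018],[0,0,0]]]'

```text
time_s: 18.33
position: [0.6124, -0.0471, 0.03]
tool_rot: [[-0.997, -0.077, 0.0], [-0.077, 0.997, -0.0], [-0.0, -0.0, -1.0]]
ft_force: [1.5, -2.6, 2.5]
grip_width: 0.0286
gripper_force: 30.6
```

Emit:
step_arm --targets '[[[0,0,0.002],[0,0,0]],[[0,0,0.002],[0,0,0]],[[0,0,0.002],[0,0,0]],[[0,0,0.002],[0,0,0]]]' --jaw 46

```text
time_s: 18.67
position: [0.6116, -0.0447, 0.0291]
tool_rot: [[-0.997, -0.078, -0.002], [-0.078, 0.997, 0.003], [0.001, 0.003, -1.0]]
ft_force: [-0.5, 9.6, 4.6]
grip_width: 0.0457
gripper_force: 4.1
```

Emit:
step_arm --targets '[[[0,0,-0.1],[0,0,0]],[[0,0,-0.23],[0,0,0]],[[0,0,-0.36],[0,0,0]],[[0,0,-0.4],[0,0,0]],[[0.25,-0.95,-0.4],[0,0,0]],[[0.25,-0.95,-0.4],[0,0,0]],[[0.25,-0.95,-0.4],[0,0,0]],[[0.25,-0.95,-0.4],[0,0,0]],[[0.25,-0.95,-0.4],[0,0,0]],[[0.25,-0.95,-0.4],[0,0,0]]]' --jaw 52

```text
time_s: 19.5
position: [0.5664, -0.2941, 0.1487]
tool_rot: [[-0.997, -0.077, -0.001], [-0.077, 0.997, 0.002], [0.001, 0.002, -1.0]]
ft_force: [1.1, 0.3, 0.8]
grip_width: 0.0519
gripper_force: 0.0
```

```bash
sed -i 's/C0=np.array.*/C0=np.array([.5253,-.0229])/' h.py; python3 pots.py; python3 -c "
from h import *
go([.5459,-.3589,.0185],94.45)"
```

```text
top  green [ 0.613  -0.0442  0.0166  0.0528] [292. 195.]
top  green [ 0.544  -0.3573  0.0148  0.0417] [397. 216.]
top  red [0.4799 0.2718 0.0152 0.0447] [187. 240.]
scene  green [ 0.6204 -0.0478  0.0235  0.0514] [297. 210.]
scene  green [ 0.5458 -0.3615  0.0152  0.0426] [354. 272.]
scene  green [ 0.4568 -0.2859  0.0154  0.0426] [315. 274.]
scene  red [0.4827 0.2645 0.0162 0.0436] [212. 187.]
shift [0.0789, -0.1979, 0.432] turn [0.0007, -0.002, -0.0086] at [ 0.5655 -0.2981  0.1481] F [-0.4  0.9 -0.7] w 0.0519 t 19.6
```

Emit:
step_arm --targets '[[[0.079,-0.198,0.05],[0,0,-0.008]],[[0.079,-0.198,0.1],[0,0,-0.008]],[[0.079,-0.198,0.2],[0,0,-0.008]],[[0.079,-0.198,0.3],[0,0,-0.008]],[[0.079,-0.198,0.37],[0,0,-0.008]],[[0.079,-0.198,0.41],[0,0,-0.008]],[[0.079,-0.198,0.434],[0,0,-0.008]],[[0.079,-0.198,0.434],[0,0,-0.008]],[[0.079,-0.198,0.434],[0,0,-0.008]],[[0.079,-0.198,0.434],[0,0,-0.008]]]'

```text
time_s: 20.43
position: [0.549, -0.3544, 0.0206]
tool_rot: [[-0.997, -0.083, 0.002], [-0.083, 0.997, -0.002], [-0.002, -0.002, -1.0]]
ft_force: [-0.2, 0.4, 1.2]
grip_width: 0.0521
gripper_force: 0.0
```

Emit:
step_arm --targets '[[[0,0.002,0],[0,0,0]],[[0,0.002,0],[0,0,0]],[[0,0.002,0],[0,0,0]],[[0,0.002,0],[0,0,0]],[[0,0.002,0],[0,0,0]]]' --jaw 20

```text
time_s: 20.85
position: [0.5487, -0.3538, 0.0204]
tool_rot: [[-0.997, -0.083, 0.002], [-0.083, 0.997, -0.001], [-0.001, -0.002, -1.0]]
ft_force: [0.4, 0.5, 6.2]
grip_width: 0.0287
gripper_force: 29.7
```

```bash
python3 -c "
from h import *
go([.5459,-.3589,.0185],94.45);go([*c2w(.085,.031),.12],94.45)"
```

```text
shift [0.0108, -0.0161, 0.0064] turn [-0.0019, 0.0019, 0.0068] at [ 0.5487 -0.3538  0.0204] F [0.4 0.5 6.2] w 0.0287 t 20.9
shift [-0.298, 1.2071, -0.3334] turn [-0.0019, 0.0019, 0.0068] at [ 0.5487 -0.3538  0.0204] F [0.4 0.5 6.2] w 0.0287 t 20.9
```

Emit:
step_arm --targets '[[[0,0,-0.12],[0,0,0]],[[0,0,-0.25],[0,0,0]],[[-0.01,0.02,-0.37],[0,0,0]],[[-0.3,1,-0.37],[0,0,0]],[[-0.3,1,-0.37],[0,0,0]],[[-0.3,1,-0.37],[0,0,0]],[[-0.3,1,-0.37],[0,0,0]],[[-0.3,1,-0.37],[0,0,0]],[[-0.3,1,-0.37],[0,0,0]],[[-0.3,1,-0.37],[0,0,0]]]'

```text
time_s: 21.68
position: [0.61, -0.0596, 0.1303]
tool_rot: [[-0.997, -0.083, 0.0], [-0.083, 0.997, 0.0], [-0.0, 0.0, -1.0]]
ft_force: [1.1, -0.2, -0.3]
grip_width: 0.0287
gripper_force: 30.2
```

Emit:
step_arm --targets '[[[0,0.207,0],[0,0,0]],[[0,0.207,0],[0,0,0]],[[0,0.207,0],[0,0,0]],[[0,0.207,0],[0,0,0]],[[0,0.207,0],[0,0,0]],[[0,0.207,0],[0,0,0]]]'

```text
time_s: 22.18
position: [0.605, -0.0011, 0.1301]
tool_rot: [[-0.997, -0.081, 0.0], [-0.081, 0.997, -0.0], [-0.0, -0.0, -1.0]]
ft_force: [-0.6, -0.2, -0.0]
grip_width: 0.0289
gripper_force: 30.2
```

```bash
python3 -c "
from h import *
b=c2w(.085,.031);print(b);go([b[0]+.0028,b[1],.05],94.45)
for n in('top','scene'):
  for p,c in blobs(n,*GREEN,(0.02,0.2)):print(n,circ(p),c.round())"
```

```text
[0.6076385  0.01460162]
shift [-0.0223, 0.0507, 0.267] turn [-0.0002, 0.0, 0.0048] at [ 0.605  -0.0011  0.1301] F [-0.6 -0.2 -0. ] w 0.0289 t 22.2
top [ 0.4548 -0.2834  0.0147  0.042 ] [373. 247.]
scene [6.045e-01 2.000e-04 1.820e-02 1.513e-01] [284. 182.]
scene [ 0.6192 -0.0476  0.0222  0.0523] [297. 210.]
scene [ 0.4573 -0.2857  0.0162  0.0428] [315. 274.]
```

Emit:
step_arm --targets '[[[-0.021,0.051,0],[0,0,0.005]],[[-0.021,0.051,0.1],[0,0,0.005]],[[-0.021,0.051,0.17],[0,0,0.005]],[[-0.021,0.051,0.23],[0,0,0.005]],[[-0.021,0.051,0.26],[0,0,0.005]],[[-0.021,0.051,0.26],[0,0,0.005]],[[-0.021,0.051,0.26],[0,0,0.005]],[[-0.021,0.051,0.26],[0,0,0.005]],[[-0.021,0.051,0.26],[0,0,0.005]]]'

```text
time_s: 23.03
position: [0.6105, 0.0158, 0.0534]
tool_rot: [[-0.997, -0.079, 0.002], [-0.079, 0.997, -0.0], [-0.002, -0.001, -1.0]]
ft_force: [0.0, 0.3, -1.8]
grip_width: 0.0291
gripper_force: 30.2
```

```bash
python3 -c "
from h import *
b=c2w(.085,.031);go([b[0]+.0023,b[1],.042],94.45)
for n in('scene',):
  for p,c in blobs(n,*GREEN,(0.02,0.2)):print(n,circ(p),c.round())"
```

```text
shift [0.0024, -0.0036, 0.0378] turn [-0.0007, 0.0028, 0.0016] at [0.6105 0.0158 0.0534] F [ 0.   0.3 -1.8] w 0.0291 t 23.0
scene [0.6057 0.0165 0.017  0.0748] [283. 197.]
scene [ 0.6211 -0.0436  0.0229  0.0518] [297. 210.]
scene [ 0.4559 -0.2861  0.0162  0.0423] [315. 274.]
```

Emit:
step_arm --targets '[[[0.002,-0.003,0.01],[0,0,0]],[[0.002,-0.003,0.02],[0,0,0]],[[0.002,-0.003,0.027],[0,0,0]],[[0.002,-0.003,0.032],[0,0,0]],[[0.002,-0.003,0.036],[0,0,0]],[[0.002,-0.003,0.04],[0,0,0]],[[0.002,-0.003,0.04],[0,0,0]]]'

```text
time_s: 23.67
position: [0.6096, 0.0149, 0.04]
tool_rot: [[-0.997, -0.079, 0.001], [-0.079, 0.997, -0.0], [-0.001, -0.0, -1.0]]
ft_force: [0.9, -1.8, -1.1]
grip_width: 0.0285
gripper_force: 30.2
```

Emit:
step_arm --targets '[[[0,-0.001,0.006],[0,0,0]],[[0,-0.001,0.012],[0,0,0]],[[0,-0.001,0.018],[0,0,0]],[[0,-0.001,0.024],[0,0,0]],[[0,-0.001,0.029],[0,0,0]],[[0,-0.001,0.033],[0,0,0]],[[0,-0.001,0.033],[0,0,0]]]'

```text
time_s: 24.25
position: [0.6097, 0.0146, 0.0305]
tool_rot: [[-0.997, -0.079, 0.001], [-0.079, 0.997, -0.0], [-0.001, -0.0, -1.0]]
ft_force: [2.0, -1.2, 2.4]
grip_width: 0.029
gripper_force: 30.6
```

Emit:
step_arm --targets '[[[0,0,0],[0,0,0]],[[0,0,0],[0,0,0]],[[0,0,0],[0,0,0]],[[0,0,0],[0,0,0]]]' --jaw 39

```text
time_s: 24.58
position: [0.6095, 0.0135, 0.0305]
tool_rot: [[-0.997, -0.079, 0.0], [-0.079, 0.997, -0.002], [-0.0, -0.002, -1.0]]
ft_force: [0.1, -7.8, 3.2]
grip_width: 0.0394
gripper_force: 3.5
```

Emit:
step_arm --targets '[[[0,0,-0.1],[0,0,0]],[[0,0,-0.23],[0,0,0]],[[0,0,-0.36],[0,0,0]],[[0,0,-0.4],[0,0,0]],[[0.59,-0.95,-0.4],[0,0,0]],[[0.59,-0.95,-0.4],[0,0,0]],[[0.59,-0.95,-0.4],[0,0,0]],[[0.59,-0.95,-0.4],[0,0,0]],[[0.59,-0.95,-0.4],[0,0,0]],[[0.59,-0.95,-0.4],[0,0,0]]]'

```text
time_s: 25.42
position: [0.493, -0.2082, 0.1498]
tool_rot: [[-0.997, -0.079, -0.001], [-0.079, 0.997, 0.001], [0.001, 0.001, -1.0]]
ft_force: [1.0, -1.3, -0.4]
grip_width: 0.0392
gripper_force: 0.0
```

Emit:
step_arm --targets '[[[0,0,0],[0,0,0]],[[0,0,0],[0,0,0]],[[0,0,0],[0,0,0]],[[0,0,0],[0,0,0]],[[0,0,0],[0,0,0]],[[0,0,0],[0,0,0]],[[0,0,0],[0,0,0]]]' --jaw 52

```text
time_s: 26.0
position: [0.495, -0.2066, 0.1502]
tool_rot: [[-0.997, -0.08, -0.0], [-0.08, 0.997, 0.0], [0.0, 0.0, -1.0]]
ft_force: [-0.4, -0.1, -0.4]
grip_width: 0.0519
gripper_force: 0.0
```

```bash
python3 pots.py; python3 -c "
from h import *
go([.456,-.285,.02],94.45)"
```

```text
top  green [ 0.6117 -0.0457  0.0164  0.0523] [292. 195.]
top  green [0.6054 0.0153 0.0161 0.0526] [271. 197.]
top  red [0.4787 0.2717 0.0151 0.0446] [187. 240.]
scene  green [0.6069 0.0134 0.017  0.0517] [284. 202.]
scene  green [ 0.4571 -0.2869  0.0153  0.0421] [315. 274.]
scene  red [0.4818 0.2651 0.0143 0.0443] [212. 187.]
shift [0.15, -0.2491, 0.4339] turn [0.0001, -0.0, 0.0029] at [ 0.4949 -0.2069  0.1502] F [-0.2 -0.2  0.3] w 0.0516 t 26.1
```

Emit:
step_arm --targets '[[[0.15,-0.249,0.05],[0,0,0.003]],[[0.15,-0.249,0.1],[0,0,0.003]],[[0.15,-0.249,0.2],[0,0,0.003]],[[0.15,-0.249,0.3],[0,0,0.003]],[[0.15,-0.249,0.37],[0,0,0.003]],[[0.15,-0.249,0.41],[0,0,0.003]],[[0.15,-0.249,0.434],[0,0,0.003]],[[0.15,-0.249,0.434],[0,0,0.003]],[[0.15,-0.249,0.434],[0,0,0.003]],[[0.15,-0.249,0.434],[0,0,0.003]]]'

```text
time_s: 26.93
position: [0.4563, -0.2857, 0.021]
tool_rot: [[-0.997, -0.077, 0.001], [-0.077, 0.997, -0.001], [-0.001, -0.001, -1.0]]
ft_force: [-0.3, 0.2, 0.7]
grip_width: 0.0521
gripper_force: 0.0
```

Emit:
step_arm --targets '[[[0,0,0],[0,0,0]],[[0,0,0],[0,0,0]],[[0,0,0],[0,0,0]],[[0,0,0],[0,0,0]],[[0,0,0],[0,0,0]]]' --jaw 20

```text
time_s: 27.35
position: [0.4561, -0.2856, 0.0209]
tool_rot: [[-0.997, -0.077, 0.001], [-0.077, 0.997, -0.001], [-0.001, -0.001, -1.0]]
ft_force: [-1.1, 0.4, 7.7]
grip_width: 0.029
gripper_force: 29.5
```

```bash
python3 -c "
from h import *
go([.456,-.285,.02],94.45);b=c2w(.037,-.031);print(b);go([*b,.125],94.45)"
```

```text
shift [0.0002, 0.0021, 0.003] turn [-0.0014, 0.0014, -0.0011] at [ 0.4561 -0.2856  0.0209] F [-1.1  0.4  7.7] w 0.029 t 27.4
[ 0.56459372 -0.05093575]
shift [-0.421, 0.7519, -0.3474] turn [-0.0014, 0.0014, -0.0011] at [ 0.4561 -0.2856  0.0209] F [-1.1  0.4  7.7] w 0.029 t 27.4
```

Emit:
step_arm --targets '[[[0,0,-0.12],[0,0,0]],[[0,0,-0.25],[0,0,0]],[[-0.01,0.02,-0.37],[0,0,0]],[[-0.421,0.752,-0.37],[0,0,0]],[[-0.421,0.752,-0.37],[0,0,0]],[[-0.421,0.752,-0.37],[0,0,0]],[[-0.421,0.752,-0.37],[0,0,0]],[[-0.421,0.752,-0.37],[0,0,0]],[[-0.421,0.752,-0.37],[0,0,0]],[[-0.421,0.752,-0.37],[0,0,0]]]'

```text
time_s: 28.18
position: [0.5659, -0.0448, 0.1311]
tool_rot: [[-0.997, -0.082, 0.001], [-0.082, 0.997, 0.001], [-0.001, 0.001, -1.0]]
ft_force: [-0.3, 0.3, -0.9]
grip_width: 0.0286
gripper_force: 30.4
```

Emit:
step_arm --targets '[[[0,0,0],[0,0,0]],[[0,0,0],[0,0,0]],[[0,0,0.1],[0,0,0]],[[0,0,0.17],[0,0,0]],[[0,0,0.21],[0,0,0]],[[0,0,0.21],[0,0,0]],[[0,0,0.21],[0,0,0]],[[0,0,0.21],[0,0,0]]]'

```text
time_s: 28.85
position: [0.5647, -0.0519, 0.069]
tool_rot: [[-0.997, -0.075, 0.002], [-0.075, 0.997, -0.001], [-0.002, -0.001, -1.0]]
ft_force: [-0.3, -0.1, -0.4]
grip_width: 0.0286
gripper_force: 30.4
```

```bash
python3 -c "
from h import *
b=c2w(.037,-.031);go([*b,.042],94.45)"
```

```text
shift [0.0003, 0.0033, 0.0901] turn [-0.0009, 0.002, -0.003] at [ 0.5647 -0.0519  0.069 ] F [-0.3 -0.1 -0.4] w 0.0286 t 28.9
```

Emit:
step_arm --targets '[[[0,0.003,0.03],[0,0,0]],[[0,0.003,0.055],[0,0,0]],[[0,0.003,0.07],[0,0,0]],[[0,0.003,0.075],[0,0,0]],[[0,0.003,0.08],[0,0,0]],[[0,0.003,0.085],[0,0,0]],[[0,0.003,0.09],[0,0,0]],[[0,0.003,0.094],[0,0,0]],[[0,0.003,0.094],[0,0,0]]]'

```text
time_s: 29.6
position: [0.5646, -0.0502, 0.0399]
tool_rot: [[-0.997, -0.077, 0.001], [-0.077, 0.997, -0.001], [-0.001, -0.001, -1.0]]
ft_force: [1.6, -2.5, -0.9]
grip_width: 0.0286
gripper_force: 30.4
```

In the bore; continuing down.

Emit:
step_arm --targets '[[[0,-0.002,0.006],[0,0,0]],[[0,-0.002,0.012],[0,0,0]],[[0,-0.002,0.018],[0,0,0]],[[0,-0.002,0.024],[0,0,0]],[[0,-0.002,0.028],[0,0,0]],[[0,-0.002,0.032],[0,0,0]],[[0,-0.002,0.032],[0,0,0]]]'

```text
time_s: 30.18
position: [0.5646, -0.0506, 0.0309]
tool_rot: [[-0.997, -0.077, 0.001], [-0.077, 0.997, -0.0], [-0.001, -0.0, -1.0]]
ft_force: [0.0, -2.6, 7.1]
grip_width: 0.0287
gripper_force: 31.1
```

Emit:
step_arm --targets '[[[0,0,0],[0,0,0]],[[0,0,0],[0,0,0]],[[0,0,0],[0,0,0]],[[0,0,0],[0,0,0]]]' --jaw 36

```text
time_s: 30.52
position: [0.5641, -0.0503, 0.0299]
tool_rot: [[-0.997, -0.077, -0.001], [-0.077, 0.997, 0.0], [0.001, 0.0, -1.0]]
ft_force: [-0.6, -0.5, -0.4]
grip_width: 0.036
gripper_force: 0.0
```

Emit:
step_arm --targets '[[[0,0,-0.1],[0,0,0]],[[0,0,-0.23],[0,0,0]],[[0,0,-0.36],[0,0,0]],[[0,0,-0.5],[0,0,0]],[[0.3,0.95,-0.5],[0,0,1]],[[0.3,0.95,-0.5],[0,0,1]],[[0.3,0.95,-0.5],[0,0,1]],[[0.3,0.95,-0.5],[0,0,1]],[[0.3,0.95,-0.5],[0,0,1]],[[0.3,0.95,-0.5],[0,0,1]]]'

```text
time_s: 31.35
position: [0.4763, 0.168, 0.1801]
tool_rot: [[-0.808, 0.589, -0.0], [0.589, 0.808, 0.0], [0.0, -0.0, -1.0]]
ft_force: [1.7, -0.8, -0.0]
grip_width: 0.0363
gripper_force: 0.0
```

Emit:
step_arm --targets '[[[0,0,0],[0,0,0.95]],[[0,0,0],[0,0,0.95]],[[0,0,0],[0,0,0.95]],[[0,0,0],[0,0,0.95]],[[0,0,0],[0,0,0.95]],[[0,0,0],[0,0,0.95]],[[0,0,0],[0,0,0.95]],[[0,0,0],[0,0,0.95]]]' --jaw 40

```text
time_s: 32.02
position: [0.4773, 0.1664, 0.18]
tool_rot: [[-0.203, 0.979, -0.0], [0.979, 0.203, 0.0], [0.0, -0.0, -1.0]]
ft_force: [-0.0, 0.0, 0.5]
grip_width: 0.0397
gripper_force: 0.0
```

```bash
python3 pots.py; python3 -c "
from h import *
go([.4640,-.0281,.16],4.45)
a=get_image('scene')['img'][150:300,180:400];b=get_image('top')['img'][150:290,150:430]
cv2.imwrite('pics/o2.png',np.vstack([cv2.resize(a,(440,300)),cv2.resize(b,(440,220))])[:,:,::-1])"
```

```text
top  green [ 0.6114 -0.0461  0.0167  0.0522] [292. 195.]
top  green [0.6051 0.0173 0.0146 0.0521] [271. 197.]
top  green [ 0.5638 -0.0496  0.016   0.0517] [293. 211.]
scene  green [0.618  0.0152 0.027  0.0524] [284. 202.]
scene  green [ 0.6207 -0.0467  0.0226  0.0521] [297. 210.]
scene  green [ 0.5761 -0.0497  0.0262  0.0529] [288. 216.]
scene  red [0.4806 0.266  0.0157 0.0425] [212. 187.]
shift [-0.6258, -0.1751, 0.0668] turn [-0.0003, -0.0, 0.161] at [0.4774 0.1664 0.18  ] F [-0.2  0.7 -0.6] w 0.0403 t 32.1
```

View pics/o2.png

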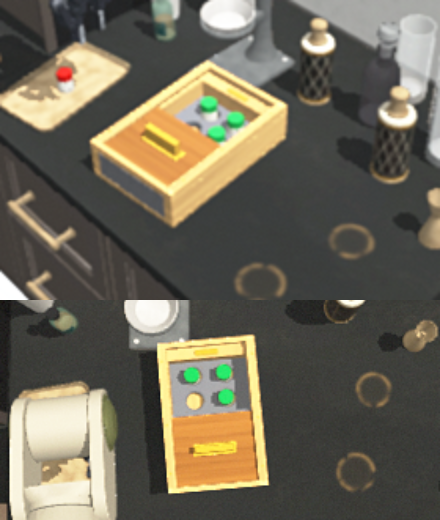

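All three green pots are seated with their tops at 52 mm, and the red pot stands on the tray. The last job is to close the lid.

Emit:
step_arm --targets '[[[-0.626,-0.175,0],[0,0,0.161]],[[-0.626,-0.175,0],[0,0,0.161]],[[-0.626,-0.175,0],[0,0,0.161]],[[-0.626,-0.175,0],[0,0,0.161]],[[-0.626,-0.175,0],[0,0,0.161]],[[-0.626,-0.175,0.06],[0,0,0.161]],[[-0.626,-0.175,0.06],[0,0,0.161]],[[-0.626,-0.175,0.06],[0,0,0.161]],[[-0.626,-0.175,0.06],[0,0,0.161]]]'

```text
time_s: 32.97
position: [0.4637, -0.0275, 0.1626]
tool_rot: [[-0.076, 0.997, 0.0], [0.997, 0.076, 0.0], [0.0, 0.0, -1.0]]
ft_force: [0.6, 0.8, -0.6]
grip_width: 0.0402
gripper_force: 0.0
```

```bash
python3 -c "
from h import *
go([.4640,-.0281,.077],4.45)"
```

```text
shift [-0.0022, 0.0009, 0.2854] turn [0.0004, -0.0, -0.0021] at [ 0.4637 -0.0275  0.1626] F [ 0.6  0.8 -0.6] w 0.0402 t 33.0
```

Emit:
step_arm --targets '[[[-0.002,0.001,0.1],[0,0,0]],[[-0.002,0.001,0.18],[0,0,0]],[[-0.002,0.001,0.23],[0,0,0]],[[-0.002,0.001,0.26],[0,0,0]],[[-0.002,0.001,0.28],[0,0,0]],[[-0.002,0.001,0.283],[0,0,0]],[[-0.002,0.001,0.283],[0,0,0]],[[-0.002,0.001,0.283],[0,0,0]]]'

```text
time_s: 33.63
position: [0.4643, -0.0285, 0.078]
tool_rot: [[-0.075, 0.997, 0.001], [0.997, 0.075, -0.0], [-0.001, 0.001, -1.0]]
ft_force: [-0.2, 0.0, 1.0]
grip_width: 0.0397
gripper_force: 0.0
```

Emit:
step_arm --targets '[[[0,0,0],[0,0,0]],[[0,0,0],[0,0,0]],[[0,0,0],[0,0,0]],[[0,0,0],[0,0,0]],[[0,0,0],[0,0,0]],[[0,0,0],[0,0,0]]]' --jaw 5 --grip_force 60

```text
time_s: 34.13
position: [0.4646, -0.0288, 0.0779]
tool_rot: [[-0.074, 0.997, 0.002], [0.997, 0.074, -0.0], [-0.001, 0.002, -1.0]]
ft_force: [1.7, 0.5, 5.8]
grip_width: 0.0104
gripper_force: 60.7
```

Emit:
step_arm --targets '[[[0,0.03,-0.002],[0,0,0]],[[0,0.08,-0.002],[0,0,0]],[[0,0.15,-0.002],[0,0,0]],[[0,0.22,-0.002],[0,0,0]],[[0,0.28,-0.002],[0,0,0]],[[0,0.34,-0.002],[0,0,0]],[[0,0.37,-0.002],[0,0,0]],[[0,0.38,-0.002],[0,0,0]],[[0,0.38,-0.002],[0,0,0]],[[0,0.38,-0.002],[0,0,0]]]'

```text
time_s: 34.97
position: [0.5778, -0.0203, 0.078]
tool_rot: [[-0.074, 0.997, 0.001], [0.997, 0.074, -0.0], [-0.0, 0.001, -1.0]]
ft_force: [1.1, -0.2, 2.7]
grip_width: 0.0105
gripper_force: 60.2
```

Emit:
step_arm --targets '[[[0,0.01,0],[0,0,0]],[[0,0.02,0],[0,0,0]],[[0,0.03,0],[0,0,0]],[[0,0.038,0],[0,0,0]],[[0,0.045,0],[0,0,0]],[[0,0.05,0],[0,0,0]],[[0,0.054,0],[0,0,0]],[[0,0.054,0],[0,0,0]],[[0,0.054,0],[0,0,0]]]'

```text
time_s: 35.72
position: [0.5935, -0.019, 0.078]
tool_rot: [[-0.074, 0.997, -0.0], [0.997, 0.074, -0.0], [-0.0, -0.0, -1.0]]
ft_force: [-1.8, -0.3, 4.9]
grip_width: 0.0105
gripper_force: 60.6
```

Emit:
step_arm --targets '[[[0,0.002,0],[0,0,0]],[[0,0.004,0],[0,0,0]],[[0,0.005,0],[0,0,0]],[[0,0.005,0],[0,0,0]]]'

```text
time_s: 36.05
position: [0.5947, -0.0189, 0.078]
tool_rot: [[-0.074, 0.997, -0.001], [0.997, 0.074, -0.0], [0.0, -0.001, -1.0]]
ft_force: [-3.0, -0.6, 5.4]
grip_width: 0.0108
gripper_force: 60.7
```

Emit:
step_arm --targets '[[[0,0.002,0],[0,0,0]],[[0,0.004,0],[0,0,0]],[[0,0.004,0],[0,0,0]]]'

```text
time_s: 36.3
position: [0.595, -0.0189, 0.078]
tool_rot: [[-0.075, 0.997, -0.003], [0.997, 0.075, -0.0], [-0.0, -0.003, -1.0]]
ft_force: [-7.1, -1.3, 7.8]
grip_width: 0.0105
gripper_force: 61.1
```

Emit:
step_arm --targets '[[[0,-0.005,0],[0,0,0]],[[0,-0.005,0],[0,0,0]],[[0,-0.005,0],[0,0,0]]]'

```text
time_s: 36.55
position: [0.5946, -0.019, 0.078]
tool_rot: [[-0.074, 0.997, -0.0], [0.997, 0.074, -0.0], [-0.0, -0.0, -1.0]]
ft_force: [-2.1, 0.3, 4.7]
grip_width: 0.0106
gripper_force: 60.7
```

Emit:
step_arm --targets '[[[0,0,0],[0,0,0]],[[0,0,0],[0,0,0]],[[0,0,0],[0,0,0]],[[0,0,0],[0,0,0]]]' --jaw 44

```text
time_s: 36.88
position: [0.5947, -0.0188, 0.0775]
tool_rot: [[-0.074, 0.997, -0.001], [0.997, 0.074, 0.0], [0.0, -0.001, -1.0]]
ft_force: [-0.5, 0.6, -0.0]
grip_width: 0.0441
gripper_force: 0.0
```

Emit:
step_arm --targets '[[[0,0,-0.15],[0,0,0]],[[0,0,-0.3],[0,0,0]],[[0,0,-0.45],[0,0,0]],[[0.9,-0.3,-0.5],[0,0,0]],[[0.9,-0.3,-0.5],[0,0,0]],[[0.9,-0.3,-0.5],[0,0,0]],[[0.9,-0.3,-0.5],[0,0,0]],[[0.9,-0.3,-0.5],[0,0,0]],[[0.9,-0.3,-0.5],[0,0,0]],[[0.9,-0.3,-0.5],[0,0,0]]]'

```text
time_s: 37.72
position: [0.4836, 0.2458, 0.2281]
tool_rot: [[-0.075, 0.997, -0.0], [0.997, 0.075, 0.0], [0.0, -0.0, -1.0]]
ft_force: [0.8, -1.0, 0.2]
grip_width: 0.0437
gripper_force: 0.0
```

```bash
python3 -c "
from h import *
go([.4640,-.0281,.16],4.45)
w,h,d=cloud('top');box=(w[...,0]>.4)&(w[...,0]<.68)&(w[...,1]>-.1)&(w[...,1]<.06)&(w[...,2]>.091)&(w[...,2]<.11)
print(w[box].mean(0))
a=get_image('scene')['img'][150:300,180:400];b=d['img'][150:290,150:430]
cv2.imwrite('pics/o3.png',np.vstack([cv2.resize(a,(440,300)),cv2.resize(b,(440,220))])[:,:,::-1])"; python3 pots.py
```

```text
shift [-0.9056, -0.1335, 0.2267] turn [-0.0001, -0.0004, -0.0034] at [0.4836 0.2458 0.2281] F [ 0.8 -1.   0.2] w 0.0437 t 37.7
[ 0.59278487 -0.01646573  0.09635339]
top  red [0.4797 0.2712 0.0147 0.0455] [187. 240.]
scene  red [0.4837 0.2651 0.0141 0.0436] [212. 187.]
```

View pics/o3.png

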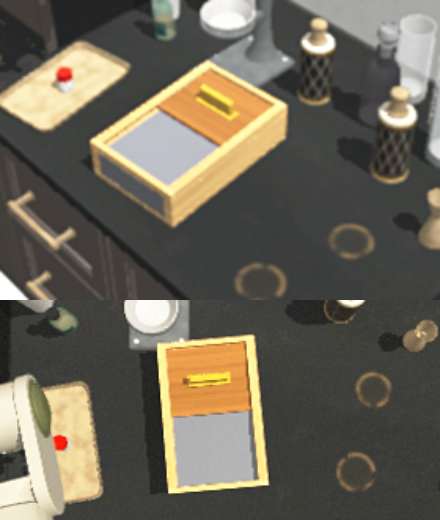

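The lid is home: its rib is back at the starting measurement, x 0.5928. The red pot stands on the tray, and nothing else has moved.

```bash
python3 -c "
from rig import close_job;print(close_job())"
```

```text
the job is handed in; nothing more can be done
None
```

The job is handed in after about 38 s of robot time: the lid went fully open, the one empty red pot now stands on the brass tray, the three full green pots are seated in bores 0, 2 and 3, and the lid is back home against its far stop (click inferred from its position, not pull-tested).

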